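# Set the eye on a painted lure

## Task

Take the yellow lure with the orange stripe from the drying board and lay it fully down in the pocket of the press carriage, painted side up and nose towards the red end. Let go, slide the carriage (it has a red knob) all the way in under the stamp, then press the leaning red plunger head down to its stop, hold it there for about half a second, and let it spring right back up. Leave the lure in its pocket under the stamp, and leave the other lures, the paint jars and the brush where they are.

Things in the scene. Friction and masses are not known exactly. Their poses are not given: they have to be found in the camera images.
- lure_yellow: Yellow lure blank, orange stripe on its tail half, 80 mm long, 18 mm thick, on the board among two others 70 mm apart; places vary. Origin: centre of its underside; x to the nose, z out of the painted side (up at the start). Nose part 28 mm wide, straight-sided, x = -16 to +40 mm; tail 14 mm wide, x = -40 to -16 mm. Grip across the 28 mm at about x = +3 mm. 20 to 42 g.
- lure_eye (a point): White eye spot with a black pupil on the painted face of the yellow lure, 22 mm from its origin towards the nose, 18 mm above the underside.
- board: Fixed pale wooden drying board, 125 x 215 mm, 12 mm thick, on which the three lures lie. Origin: centre of its underside.
- press: Fixed blue press. x roughly away from the robot, y left along the carriage track, z up; origin on the table under the point where the stamp meets the lure. Base 10 mm thick; column at x = 73 to 107 mm, 135 mm tall, with an arm to the plunger's slanted sleeve (17 mm radius).
- lamp (a point): Middle of the underside of the press's black lamp bar, 234 mm above the table. The bar is 26 mm along the press's x, 130 mm along y, 20 mm thick; its slim post stands behind its right end. It leaves no room for a vertical gripper over the plunger head: press with the tool slanted along the plunger's axis, from the robot's side.
- nest (a point): Centre of the pocket floor in the carriage, 30 mm above the table; x to the nose end (red end wall, away from the robot), z up. A seated lure has its origin here and x along this x. Pocket 85 mm long, black walls 7 mm high: 33 mm wide for the nose part, 19 mm for the tail (x < -20 mm). No long walls from x = -20 to +26 mm: finger room, level with the floor.
- carriage_knob (a point): Centre of the top of the upright red carriage knob, 22 mm diameter, 28 mm tall, top 65 mm above the table; it stands 110 mm from the pocket centre in +y of the press. It can be gripped, or pushed from its far side in -y of the press.
- carriage (a joint): Travel of the carriage in m along -y of the press: 0 is fully out (left), 0.140 is at its end stop under the stamp. Starts between 0 and 0.030. It stays where it is left; about 2 N moves it.
- plunger_top (a point): Centre of the flat top of the red plunger head (40 mm diameter, 14 mm thick), about 170 mm above the table when up. z points outward along the plunger's axis, which leans 35 degrees from vertical towards the robot (towards -x of the press); y is the press's y.
- plunger (a joint): How far the plunger is pressed along its axis, in m: 0 is up, 0.016 is at its stop. The spring needs about 3.5 N to start and 11 N at the stop.
- lure_green: Green lure blank lying face up on the drying board, left alone; same shape and size as lure_yellow. White stripe.
- lure_white: White lure blank lying face up on the drying board, left alone; same shape and size as lure_yellow. Blue stripe.
- jar_blue: Blue paint jar with a black cap, 48 mm diameter, 62 mm tall, standing on the table; left alone. Origin at its foot.
- jar_amber: Amber paint jar with a white cap, 44 mm diameter, 55 mm tall, standing on the table; left alone. Origin at its foot.
- jar_green: Green paint jar with a white cap, 48 mm diameter, 68 mm tall, standing on the table; left alone. Origin at its foot.
- brush: Brush about 170 mm long lying on the table; left alone.

How it is judged:
By the outcome, as a careful person would: the job done as asked, in the order asked, and still so for the second after the job is handed in, with the robot touching nothing.
It also fails if it takes over 61 s, if anything falls off the work surface, if the arm or the gripper's body presses on something with over 40 N, if the wrist force passes 120 N, or if a joint passes its speed limit or range.

## Robot

A 6-joint arm with a two-finger parallel gripper is mounted at the origin on the work surface. World frame = base frame: x ahead of the robot, y to its left, z up, the work surface at z = 0. Lengths are in m, angles in rad, forces in N, time in s.
With the tool pointing down it reaches from about 0.35 to 0.775 m from the base axis. Payload 5.5 kg.
Tool frame: the origin (TCP) lies at the very end of the fingers, on their centre line; the grasp point (between the pads) lies 19 mm behind it; y points along the fingers, z is the direction in which the jaws open and shut, and the axes are right-handed (so a half turn about y gives the same grasp; the last joint's range is limited). The gripper opens to 85 mm and grips with 20 to 120 N. Pads are 22 mm wide; open, the fingers measure 114 mm over their backs; the gripper's body (76 mm by 85 mm) begins 54 mm behind the grasp point. The pads swing forward as they close: fully open they stand 13 mm farther back than shut.
Start: joints at [1.151, 0.313, 0.046, 1.304, 0, 1.431], TCP at [0.159, 0.553, 0.231] pointing down, gripper open.
Joint ranges: [-2.76, 2.76], [-0.86, 1.69], [-1.03, 1.26], [-2.2, 2.34], [-1.47, 1.5], [-3.14, 3.14]. Speed limits (rad/s): [2.57, 2.57, 3.14, 3.14, 3.14, 3.14].

## Interface

Orientations are given as a rotation vector (axis times angle).
In Python, from station import r, eyes gives the robot as it stands. The module is installed in compiled form; this text tells all that it offers.
- The arm moves only by the tool send_rows, never from a script. Its argument "plan" is a list of rows, each a list of 2 entries, a list of its own where there are three numbers: the shift along the tool's x, y, z in m, then the turn, a rotation vector about the tool's x, y, z in degrees. In form: [[[tx, ty, tz], [ax, ay, az]], ...]. A call has 1 to 5 rows; each row shifts and turns the pose as measured when the row begins, along the tool's axes as they then stand; what a row does not reach is not made up. A row lasts 1/8 s, in which the tool goes at most 62.5 mm and 10.7 degrees, less where a joint would pass 70% of its speed; a pose out of reach is approached as far as the arm can. A call with a gripper value outside its range is refused whole. "fingers" is the opening, from 0 (shut) to 1 (fully open), set as the call begins (left out, the last holds). The fingers move at their own pace and stop on an object; "force" is the grip in N (left out, the last holds). Time passes only in rows, so rows that do not move let the fingers close. It gives the time, the measured TCP pose, the force and the opening at its end, in the units of the state.
- r.read_state(): the state, without advancing time (a new reading comes with each control period).
- eyes.capture(name): name is "scene" or "top" or "wrist"; returns a dict with "pixels" (384x512x3 uint8, blue, green, red), "vertical_fov" (degrees; the focal length in pixels is half the picture's height over the tangent of half this angle, whatever the lens; pixels are square), "cx", "cy" (the principal point, pixels), "distortion" ([k1, k2, p1, p2, k3] as OpenCV has them; the pictures are not rectified), "xyz" and "orientation" of the camera in the world. Camera axes: x right, y down, z forward; pixel columns grow to the right and rows downward; lengths in m; the calibration is good to about 2 mm. A picture is of the moment at which its call begins. There is no depth.
- r.hand_in(): hands the job in, once; it reports no verdict.
The state is a dict: "t": time; "q": joint angles; "joint_velocities": joint speeds; "tau": joint torques, N m; "tcp_pos": TCP position; "tcp_rot": TCP orientation; "wrist_force": force on the tool from outside, world axes, zero at the start; "moment": the same for the moment, N m; "grip_width": finger opening in m.
Only numpy, scipy, OpenCV 4.12 (cv2) and the standard library are available. Lean on these libraries where they do the work, as an engineer would, in place of code of your own. Each camera call takes 0.05 s, during which the arm holds its last target. There are 200 camera calls.

## Working session

There is one attempt and no reset: what is moved stays moved. The work goes in short steps, Python scripts to look and compute and a tool call to move; the robot and the scene stay as the last step left them, time stands still between calls to the robot, and variables do not carry over. Pictures are saved under pics/ and viewed, about 8 in all and at most 12, crops included, and the job is handed in when it is done.

Besides the shell and the picture viewer there is one more tool, called after ">>>" as name(argument=value, ...), one argument or row to a line, values as JSON. send_rows: Moves the arm, as the interface text tells. Its arguments: {"type":"object","properties":{"plan":{"type":"array"},"fingers":{"type":"number"},"force":{"type":"number"}},"required":["plan"]}

```bash
mkdir -p pics; cat > h.py <<'E'
import numpy as np, cv2
from station import r, eyes
from scipy.spatial.transform import Rotation as R
def cap(n,save=None):
    c=eyes.capture(n)
    if save: cv2.imwrite('pics/'+save,c['pixels'])
    return c
def K(c):
    f=c['pixels'].shape[0]/2/np.tan(np.radians(c['vertical_fov'])/2)
    return np.array([[f,0,c['cx']],[0,f,c['cy']],[0,0,1.]])
def rot(c):
    o=np.array(c['orientation'],float)
    return o if o.shape==(3,3) else R.from_rotvec(o).as_matrix()
def ray(c,p):
    u=cv2.undistortPoints(np.array(p,float).reshape(-1,1,2),K(c),np.array(c['distortion'],float)).reshape(-1,2)
    d=np.c_[u,np.ones(len(u))]@rot(c).T
    return np.array(c['xyz'],float),d
def onz(c,p,z):
    o,d=ray(c,p); return o+d*((z-o[2])/d[:,2])[:,None]
def proj(c,P):
    M=rot(c); t=-M.T@np.array(c['xyz'],float)
    return cv2.projectPoints(np.array(P,float).reshape(-1,1,3),cv2.Rodrigues(M.T)[0],t,K(c),np.array(c['distortion'],float))[0].reshape(-1,2)
def blobs(m,amin=40):
    n,l,s,ce=cv2.connectedComponentsWithStats(m.astype(np.uint8))
    return [(ce[i].round(1),s[i].tolist(),l==i) for i in range(1,n) if s[i][4]>=amin]
def tri(ca,pa,cb,pb):
    o1,d1=ray(ca,pa);o2,d2=ray(cb,pb);d1=d1[0]/np.linalg.norm(d1[0]);d2=d2[0]/np.linalg.norm(d2[0])
    s=np.linalg.lstsq(np.c_[d1,-d2],o2-o1,rcond=None)[0]
    a=o1+s[0]*d1;b=o2+s[1]*d2; return (a+b)/2,np.linalg.norm(a-b)
def totool(P,base=None):
    s=r.read_state(); M=R.from_rotvec(s['tcp_rot']).as_matrix()
    return M.T@(np.array(P)-s['tcp_pos'])
E
python3 - <<'E'
from h import *
print(r.read_state())
for n in("top","scene"):
    c=cap(n,n+'0.png'); print({k:v for k,v in c.items() if k!='pixels'})
a=np.hstack([cv2.imread('pics/top0.png'),cv2.imread('pics/scene0.png')])
E
```

```text
{'t': 0.0, 'q': array([ 1.15136918e+00,  3.13991815e-01,  4.49766090e-02,  1.30363889e+00,
       -4.97456275e-06,  1.43121729e+00]), 'joint_velocities': array([-0.00044411, -0.00163553,  0.00173486, -0.00025133, -0.00212052,
        0.00051681]), 'tau': array([ 2.67189507e-04, -4.80622458e+01,  2.98537159e+01,  1.93896191e-02,
       -1.16125989e-04, -1.31726233e-05]), 'tcp_pos': array([0.15860199, 0.55214305, 0.23041282]), 'tcp_rot': array([-1.56140101,  0.22011633, -0.21931644]), 'wrist_force': array([ 0.66136108, -0.01397201, -0.79906234]), 'moment': array([-0.01257634, -0.02597963, -0.04645942]), 'grip_width': 0.08557057379925581}
{'vertical_fov': 51.53286014876915, 'cx': 256.05838368688836, 'cy': 184.1628823859, 'distortion': array([-0.00363682,  0.        ,  0.        ,  0.        ,  0.        ]), 'xyz': array([ 0.49383029, -0.03393006,  1.17011738]), 'orientation': array([-2.16206719,  2.19625081, -0.12688008])}
{'vertical_fov': 47.80433327764093, 'cx': 247.62355329713694, 'cy': 193.8910628644066, 'distortion': array([-0.01385572,  0.        ,  0.        ,  0.        ,  0.        ]), 'xyz': array([ 1.24170697, -0.47163708,  1.08258881]), 'orientation': array([-2.14765157, -1.23463446,  0.45363159])}
```

View pics/top0.png

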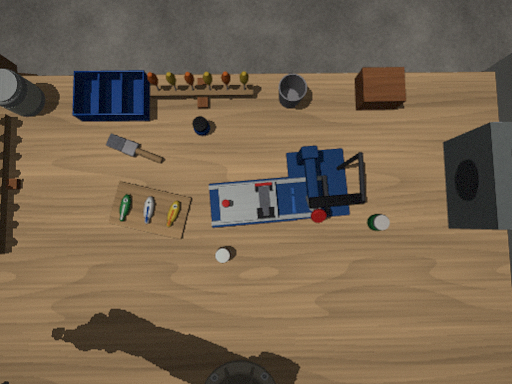

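View pics/scene0.png

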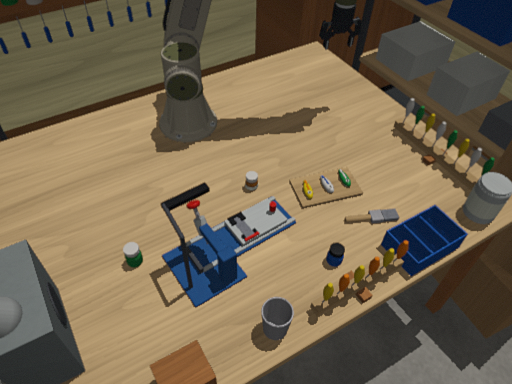

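The top view shows the yellow lure near (174,213) as the rightmost of three, the knob at (226,203), the pocket near (264,200), the plunger head at (319,215) and the lamp bar near (335,200). Next I turn these into positions.

```bash
python3 - <<'E'
from h import *
t=cap('top');s=cap('scene')
def hsv(c): return cv2.cvtColor(c['pixels'],cv2.COLOR_BGR2HSV)
for n,c in(('top',t),('scene',s)):
    h=hsv(c); H,S,V=h[...,0],h[...,1].astype(int),h[...,2].astype(int)
    red=((H<6)|(H>174))&(S>150)&(V>80)
    for b in blobs(red,8): print(n,'red',b[0],b[1])
    yel=(H>18)&(H<32)&(S>170)&(V>110)
    for b in blobs(yel,8): print(n,'yel',b[0],b[1])
im=t['pixels']
a=cv2.resize(im[170:240,100:200],None,fx=5.5,fy=5.5,interpolation=cv2.INTER_CUBIC)
b=cv2.resize(im[140:235,200:375],None,fx=4.5,fy=4.5,interpolation=cv2.INTER_CUBIC)[:, :788]
o=np.zeros((600,800,3),np.uint8)
b=cv2.resize(im[140:235,200:375],(600,326),interpolation=cv2.INTER_CUBIC)
a=cv2.resize(im[180:240,105:195],(400,267),interpolation=cv2.INTER_CUBIC)
o[:267,:400]=a;o[270:596,:600]=b
c2=cv2.resize(s['pixels'][165:205,285:365],(400,200),interpolation=cv2.INTER_CUBIC);o[:200,400:]=c2
cv2.imwrite('pics/z1.png',o)
print('lure',onz(t,[174,213],.03),'knob',onz(t,[226,203],.065))
E
```

```text
top red [262.8 184. ] [255, 183, 17, 4, 37]
top red [225.5 203. ] [222, 200, 8, 7, 42]
top red [318.  215.3] [311, 209, 15, 14, 157]
top yel [168.4  73.9] [167, 73, 4, 3, 11]
top yel [206.1  73.7] [204, 72, 5, 4, 15]
top yel [243.2  73.3] [241, 72, 5, 4, 15]
top yel [175.5 202.4] [173, 201, 5, 4, 11]
top yel [172.  213.1] [167, 205, 12, 17, 76]
scene red [192.8 203.8] [187, 200, 13, 9, 80]
scene red [272.6 205. ] [270, 201, 6, 10, 38]
scene red [251.3 235.9] [245, 231, 14, 10, 44]
scene yel [433.1 114.7] [432, 113, 3, 4, 9]
scene yel [467.3 139.9] [466, 139, 4, 3, 9]
scene yel [307.4 189.3] [303, 180, 10, 18, 78]
scene yel [391.3 250.2] [389, 248, 5, 5, 18]
scene yel [362. 268.] [360, 265, 5, 9, 21]
scene yel [330.7 285.7] [328, 283, 6, 9, 24]
lure [[0.52728329 0.18013148 0.03      ]] knob [[0.55165448 0.02979088 0.065     ]]
```

View pics/z1.png

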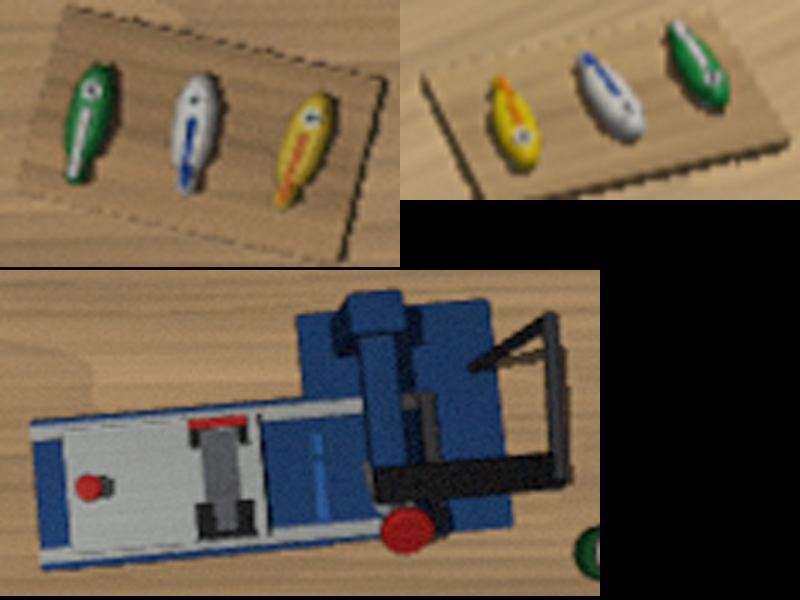

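The crops show the yellow lure lying nose up-image (+x) with its eye at about top pixel (175,206.5) and its tail end at (168.5,226). The press track tilts a few degrees, with the red pocket end on the far side.

```bash
cat >> h.py <<'E'
def goto(P,M,):
    "tool-frame shift and turn(deg) from now to pose"
    s=r.read_state(); A=R.from_rotvec(s['tcp_rot']).as_matrix()
    w=np.degrees(R.from_matrix(A.T@M).as_rotvec())
    return A.T@(np.array(P)-s['tcp_pos']), w
def down(jaw_yaw):
    z=np.array([np.cos(jaw_yaw),np.sin(jaw_yaw),0]);y=np.array([0,0,-1.]);x=np.cross(y,z)
    return np.c_[x,y,z]
E
python3 - <<'E'
from h import *
t=cap('top');s=cap('scene')
A=R.from_rotvec(r.read_state()['tcp_rot']).as_matrix();print(A.round(3))
e=onz(t,[175,206.5],.03)[0];n=onz(t,[177,201.3],.022)[0];ta=onz(t,[168.5,226],.022)[0]
d=n-ta;print('eye',e,'nose',n,'tail',ta,np.linalg.norm(d),'yaw',np.degrees(np.arctan2(d[1],d[0])),'ctr',(n+ta)/2)
yl=np.arctan2(d[1],d[0])
print('knob',tri(t,[225.5,203],s,[272.6,203.5]),'head',tri(t,[318,215.3],s,[192.8,203.8]))
def px(z): return [200+z[0]*175/600,140+(z[1]-270)*95/326]
a=onz(t,[px((40,568)),px((380,543))],.02);d=a[0]-a[1];yp=np.arctan2(d[1],d[0])-np.pi/2;print('press yaw',np.degrees(yp))
a=onz(t,[px((218,419)),px((226,535))],.035);print('pocket',a,np.degrees(np.arctan2(*(a[0]-a[1])[1::-1])))
for k in(yl-np.pi/2,yl+np.pi/2):
    print([v.round(3) for v in goto([*((n+ta)/2)[:2],.16],down(k))])
E
```

```text
[[ 0.961 -0.     0.276]
 [-0.276 -0.     0.961]
 [-0.    -1.    -0.001]]
eye [0.54575976 0.17735254 0.03      ] nose [0.5609994  0.17314558 0.022     ] tail [0.49065109 0.19718578 0.022     ] 0.07434254930931838 yaw -18.86688512098848 ctr [0.52582524 0.18516568 0.022     ]
knob (array([0.55153412, 0.03095375, 0.06551107]), np.float64(0.0004486048997941813)) head (array([ 0.51115703, -0.20871197,  0.16576908]), np.float64(0.0021725895053895466))
press yaw 3.233512290619885
pocket [[ 0.60773516 -0.07670431  0.035     ]
 [ 0.51096024 -0.0815697   0.035     ]] 2.8781382350182425
[array([ 0.454,  0.071, -0.252]), array([-1.10000e-02, -1.77165e+02, -4.90000e-02])]
[array([ 0.454,  0.071, -0.252]), array([ 0.032,  2.835, -0.007])]
```

>>> send_rows(
  plan=[
    [[0.05,0,-0.028],[0,0,0]],
    [[0.05,0,-0.028],[0,0,0]],
    [[0.05,0,-0.028],[0,0,0]],
    [[0.05,0,-0.028],[0,0,0]],
    [[0.05,0,-0.028],[0,0,0]],
  ],
  fingers=1,
)

```text
t: 0.92
tcp_pos: [0.3637, 0.3473, 0.2305]
tcp_rot: [-1.559, 0.211, -0.213]
wrist_force: [0.9, 0.2, 0.6]
grip_width: 0.0855
```

>>> send_rows(
  plan=[
    [[0.05,0,-0.028],[0,0,0]],
    [[0.05,0.01,-0.028],[0,0,0]],
    [[0.04,0.02,-0.025],[0,0,0]],
    [[0.03,0.02,-0.015],[0,0,0]],
    [[0,0,0],[0,2.5,0]],
  ],
)

```text
t: 1.55
tcp_pos: [0.5097, 0.201, 0.1797]
tcp_rot: [-1.553, 0.249, -0.256]
wrist_force: [-0.5, -0.3, 0.1]
grip_width: 0.0853
```

```bash
python3 - <<'E'
from h import *
s=r.read_state();print(s['t'],s['tcp_pos'],goto([.526,.185,.16],down(np.radians(71.1))))
c=cap('wrist','w1.png');print({k:v for k,v in c.items() if k!='pixels'})
E
```

```text
1.55 [0.50972323 0.20104827 0.17973947] (array([ 0.02043674,  0.01977841, -0.01016274]), array([-0.22449727,  0.48760983,  0.21854311]))
{'vertical_fov': 58.62576219158232, 'cx': 251.2153760605732, 'cy': 190.7609674852445, 'distortion': array([-0.0342004,  0.       ,  0.       ,  0.       ,  0.       ]), 'xyz': array([0.44395622, 0.22220445, 0.32247202]), 'orientation': array([2.35908357, 1.70010097, 0.24409436])}
```

View pics/w1.png

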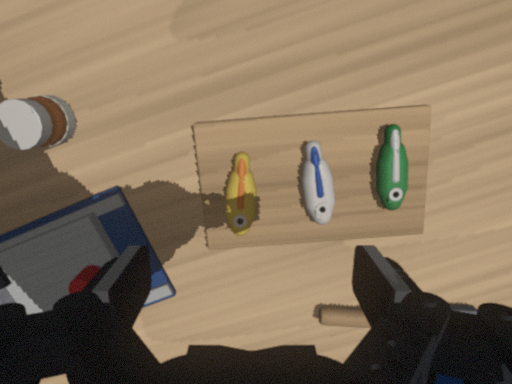

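The wrist view shows the yellow lure at about (240,193), with eye (240,221), tail end (241,153), and the white and green lures clear to its right.

```bash
cat >> h.py <<'E'
def lure(c,box,z0=.012,lo=(14,110,60),hi=(34,255,255)):
    "lure axis from mask: principal axis + extents at mid height; box x0,y0,x1,y1"
    h=cv2.cvtColor(c['pixels'],cv2.COLOR_BGR2HSV);m=cv2.inRange(h,lo,hi)
    k=np.zeros_like(m);k[box[1]:box[3],box[0]:box[2]]=1;m=m*k
    m=cv2.morphologyEx(m,cv2.MORPH_CLOSE,np.ones((7,7)))
    b=max(blobs(m>0,20),key=lambda b:b[1][4])
    v,u=np.nonzero(b[2]);P=onz(c,np.c_[u,v],z0+.012)[:,:2]
    ce=P.mean(0);w=np.linalg.eigh(np.cov((P-ce).T))[1][:,1]
    if w[0]<0:w=-w
    a=(P-ce)@w;n=(P-ce)@np.array([-w[1],w[0]])
    mid=ce+w*(a.min()+a.max())/2
    return mid,np.degrees(np.arctan2(w[1],w[0])),np.ptp(a),np.ptp(n),b[1]
E
python3 - <<'E'
from h import *
c=cap('wrist')
h=cv2.cvtColor(c['pixels'],cv2.COLOR_BGR2HSV)
for p in((240,170),(240,195),(230,205),(250,205),(210,220),(262,200),(220,150)):print(p,h[p[1],p[0]])
L=lure(c,(205,140,275,243),lo=(10,190,50));print(L)
e=onz(c,[[240,221.],[241,153],[239,234]],.03);e[1:]=onz(c,[[241,153],[239,234]],.022);print(e,np.degrees(np.arctan2(*(e[2]-e[1])[1::-1])), np.degrees(np.arctan2(*(e[0]-e[1])[1::-1])))
E
```

```text
(240, 170) [ 13 162 190]
(240, 195) [ 12 175 172]
(230, 205) [ 22 151 101]
(250, 205) [ 22 147  97]
(210, 220) [ 16 101  86]
(262, 200) [ 17  92 158]
(220, 150) [ 17  89 169]Traceback (most recent call last):
  File "<stdin>", line 5, in <module>
  File "h.py", line 46, in lure
    b=max(blobs(m>0,20),key=lambda b:b[1][4])
ValueError: max() iterable argument is empty
```

```bash
python3 - <<'E'
from h import *
c=cap('wrist')
L=lure(c,(205,140,275,243),lo=(8,125,50));print(L)
e=onz(c,[[240,221.],[241,153],[239,234]],.03);e[1:]=onz(c,[[241,153],[239,234]],.022);print(e,np.degrees(np.arctan2(*(e[2]-e[1])[1::-1])), np.degrees(np.arctan2(*(e[0]-e[1])[1::-1])))
y=np.radians(L[1]);u=np.array([np.cos(y),np.sin(y)])
P=L[0]+.003*u
print(P,[goto([*P,z],down(y+np.pi/2)) for z in(.10,.0145)])
E
```

```text
(array([0.52611803, 0.18589067]), np.float64(-19.933563786763578), np.float64(0.07850461338016682), np.float64(0.028903231829214282), [223, 153, 32, 83, 1803])
[[0.54794062 0.17961004 0.03      ]
 [0.48988669 0.200034   0.022     ]
 [0.56303233 0.17325699 0.022     ]] -20.10656451455708 -19.382382547507863
[0.5289383  0.18486788] [(array([ 0.02429254,  0.08160048, -0.01143851]), array([-0.30787124,  1.80030036,  0.29827084])), (array([ 0.02384031,  0.16709808, -0.01189086]), array([-0.30787124,  1.80030036,  0.29827084]))]
```

>>> send_rows(
  plan=[
    [[0.024,0.04,-0.012],[0,1.8,0]],
    [[0,0.04,0],[0,0,0]],
    [[0,0.02,0],[0,0,0]],
    [[0,0,0],[0,0,0]],
  ],
  fingers=0.6,
  force=30,
)

```text
t: 2.2
tcp_pos: [0.53, 0.187, 0.0822]
tcp_rot: [-1.547, 0.258, -0.276]
wrist_force: [-0.4, -0.4, 0.3]
grip_width: 0.0511
```

```bash
python3 - <<'E'
from h import *
s=r.read_state();print(s['t'],s['tcp_pos'],s['grip_width'],goto([.529,.185,.015],down(np.radians(70.1))))
c=cap('wrist','w2.png')
E
```

```text
2.2 [0.53004562 0.18700805 0.08215744] 0.051071333590219974 (array([-0.00100373,  0.06712798, -0.00284155]), array([-0.51341914,  0.3663379 ,  0.58690734]))
```

View pics/w2.png

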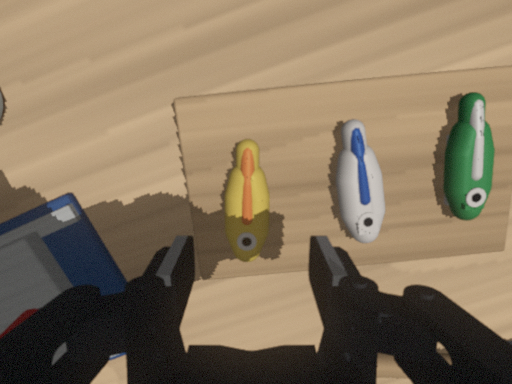

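The lure (x≈247) lies centred between the fingers (inner edges about 193 and 312), and the white lure is clear of the right finger. I descend.

>>> send_rows(
  plan=[
    [[0,0.03,-0.0025],[-0.5,0.4,0.6]],
    [[0,0.025,0],[0,0,0]],
    [[-0.001,0.01,0],[0,0,0]],
    [[0,0,0],[0,0,0]],
  ],
)

```text
t: 2.75
tcp_pos: [0.5339, 0.1881, 0.0237]
tcp_rot: [-1.549, 0.261, -0.279]
wrist_force: [-0.3, -0.1, 0.8]
grip_width: 0.0517
```

```bash
python3 - <<'E'
from h import *
s=r.read_state();print(s['t'],s['tcp_pos'],s['wrist_force'],goto([.529,.185,.015],down(np.radians(70.1))))
E
```

```text
2.75 [0.53393834 0.18808191 0.02366077] [-0.25217975 -0.08381556  0.81335151] (array([-0.00370158,  0.00859086, -0.0046249 ]), array([-0.38989505,  0.19770176,  0.60615291]))
```

>>> send_rows(
  plan=[
    [[-0.004,0.007,-0.004],[-0.4,0.2,0.6]],
    [[-0.001,0.003,-0.002],[0,0,0]],
  ],
)

```text
t: 3.0
tcp_pos: [0.5286, 0.1845, 0.0155]
tcp_rot: [-1.553, 0.27, -0.274]
wrist_force: [-0.8, 0.5, 0.4]
grip_width: 0.0513
```

```bash
python3 - <<'E'
from h import *
s=r.read_state();print(s['t'],s['tcp_pos'],s['wrist_force'],goto([.529,.185,.015],down(np.radians(70.1))))
E
```

```text
3.0 [0.52857957 0.18452452 0.01549991] [-0.8001748   0.53806819  0.4176406 ] (array([0.00023236, 0.00050134, 0.00058943]), array([-0.07586689,  0.02547049,  0.15871287]))
```

>>> send_rows(
  plan=[
    [[0,0,0],[0,0,0]],
    [[0,0,0],[0,0,0]],
    [[0,0,0],[0,0,0]],
    [[0,0,0],[0,0,0]],
    [[0,0,0],[0,0,0]],
  ],
  fingers=0.2,
  force=30,
)

```text
t: 3.62
tcp_pos: [0.529, 0.1844, 0.0162]
tcp_rot: [-1.552, 0.269, -0.276]
wrist_force: [0.3, -0.6, -0.5]
grip_width: 0.0274
```

>>> send_rows(
  plan=[
    [[0,0,0],[0,0,0]],
    [[0,-0.03,0],[0,0,0]],
    [[0,-0.05,0],[0,0,0]],
    [[0,-0.05,0],[0,0,0]],
    [[0,0,0],[0,0,0]],
  ],
)

```text
t: 4.25
tcp_pos: [0.5276, 0.1842, 0.1486]
tcp_rot: [-1.553, 0.272, -0.273]
wrist_force: [0.0, 0.4, -1.3]
grip_width: 0.0272
```

```bash
python3 - <<'E'
from h import *
s=r.read_state();print(s['t'],s['tcp_pos'],s['wrist_force'],s['grip_width'])
# nest estimate: knob and pocket
t=cap('top','t2.png');sc=cap('scene','s2.png')
w=cap('wrist','w3.png')
E
```

```text
4.25 [0.52760884 0.18417347 0.14861616] [ 0.03118221  0.44370686 -1.29392012] 0.02720687633535079
```

View pics/w3.png

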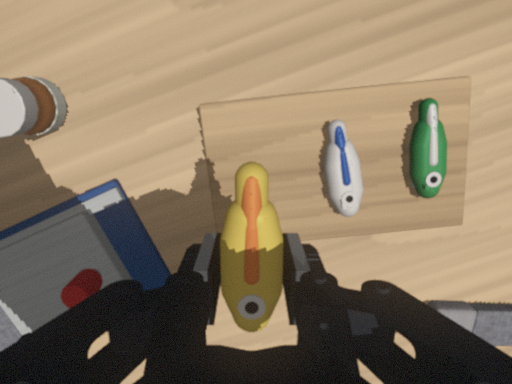

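The lure is held centred between the pads, with its nose at (248,325) and stripe up. Next I go above the pocket.

```bash
python3 - <<'E'
from h import *
print(goto([.56,-.079,.12],down(np.radians(93))))
t=cv2.imread('pics/t2.png')
E
```

```text
(array([ 0.12324514,  0.02353047, -0.23442062]), array([  0.17290706, -22.90235938,  -0.44504191]))
```

>>> send_rows(
  plan=[
    [[0.023,0,-0.043],[0,0,0]],
    [[0.023,0,-0.043],[0,0,0]],
    [[0.023,0,-0.043],[0,0,0]],
    [[0.023,0,-0.043],[0,0,0]],
    [[0.023,0,-0.043],[0,0,0]],
  ],
)

```text
t: 5.03
tcp_pos: [0.554, -0.0602, 0.1326]
tcp_rot: [-1.558, 0.286, -0.247]
wrist_force: [1.2, -0.4, 0.8]
grip_width: 0.0271
```

>>> send_rows(
  plan=[
    [[0.008,0,-0.019],[0,0,0]],
    [[0,0,0],[0,-8,0]],
    [[0,0,0],[0,-8,0]],
    [[0,0,0],[0,-7,0]],
    [[0,0,0],[0,0,0]],
  ],
)

```text
t: 5.65
tcp_pos: [0.5487, -0.0848, 0.1207]
tcp_rot: [-1.563, -0.017, 0.086]
wrist_force: [0.4, 0.2, 0.0]
grip_width: 0.0276
```

```bash
python3 - <<'E'
from h import *
s=r.read_state();print(s['t'],s['tcp_pos'],s['wrist_force'],s['grip_width'],goto([.56,-.079,.12],down(np.radians(93))))
w=cap('wrist','w4.png')
E
```

```text
5.65 [ 0.54867286 -0.08478369  0.12071154] [0.41807484 0.24457156 0.02954803] 0.027627743650417327 (array([0.01170422, 0.00024653, 0.00502114]), array([-0.47314085,  0.77554917, -2.49177981]))
```

View pics/w4.png

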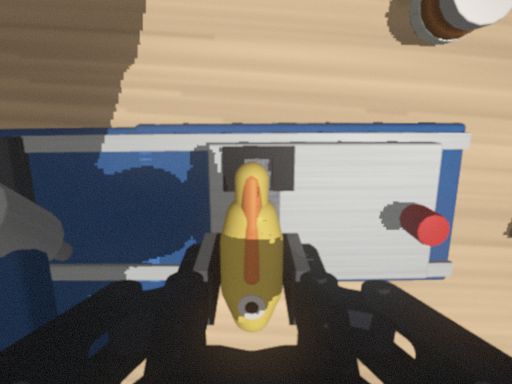

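The wrist view shows the black tail walls at x≈222–294, y≈147–191, the knob top near (433,227), and the lure hanging above with its nose away. I measure these.

```bash
python3 - <<'E'
from h import *
c=cap('wrist'); h=cv2.cvtColor(c['pixels'],cv2.COLOR_BGR2HSV);H,S,V=[h[...,i].astype(int) for i in range(3)]
dark=(V<75); dark[:143]=0;dark[195:]=0;dark[:,:212]=0;dark[:,300:]=0
for b in blobs(dark,50): print('dark',b[0],b[1])
red=((H<8)|(H>172))&(S>150);
for b in blobs(red,60): print('red',b[0],b[1], )
# rail near edge: first blue/gray row for columns
g=((H>100)&(H<125)&(S>120))
pts=[(u,np.nonzero(g[110:150,u])[0][0]+110) for u in range(150,460,10) if g[110:150,u].any()]
P=onz(c,pts,.012);p=np.polyfit(P[:,1],P[:,0],1);print('base edge slope deg',np.degrees(np.arctan(-p[0])),np.std(P[:,0]-np.polyval(p,P[:,1])))
W=onz(c,[[222,169],[294,169],[222,147],[294,147]],.037);print('walls',W,W.mean(0))
print('knob',onz(c,[[433,227]],.065))
# gap in walls (19mm) and floor at row 155
print(V[152:166:4,222:296:3])
E
```

```text
dark [231.7 165.2] [223, 147, 36, 45, 681]
red [432.7 229.7] [417, 213, 32, 32, 723]
base edge slope deg 4.9602702051520415 0.0007695445176703602
walls [[ 0.52643728 -0.10546173  0.037     ]
 [ 0.52332684 -0.05659332  0.037     ]
 [ 0.51153675 -0.10614768  0.037     ]
 [ 0.50843755 -0.05798239  0.037     ]] [ 0.51743461 -0.08154628  0.037     ]
knob [[0.5500062  0.03064644 0.065     ]]
[[ 85  69  70  68  65  69  73  77  76  76  78  77  75  77  80  85  82  80
   82  84  88  85  88  85 150]
 [ 79  68  70  70  72  69  71  75  74  74  74  75  76  79  78  82  79  81
   81  85  83  87  83  85 148]
 [ 88  67  63  69  71  66  67  88 133 146 132 131 138 135 145 149  86  79
   82  82  84  81  83  85 166]
 [ 88  65  66  71  70  69  65 115 144 160 170 168 161 142 144 125  85  78
   82  80  87  85  84  89 164]]
```

```bash
python3 - <<'E'
from h import *
c=cap('top'); c['pixels']=cv2.imread('pics/top0.png')
h=cv2.cvtColor(c['pixels'],cv2.COLOR_BGR2HSV);H,S,V=[h[...,i].astype(int) for i in range(3)]
b=(H>95)&(H<130)&(S>110); b[:160]=0;b[240:]=0
lo=[(u,np.nonzero(b[:,u])[0].max()+.5) for u in range(214,306)]
hi=[(u,np.nonzero(b[:,u])[0].min()-.5) for u in range(214,285)]
res=[]
for p in(lo,hi):
    P=onz(c,p,.015);f=np.polyfit(P[:,1],P[:,0],1)
    k=abs(P[:,0]-np.polyval(f,P[:,1]))<.003;P=P[k];f=np.polyfit(P[:,1],P[:,0],1);res.append(f)
    print(np.degrees(np.arctan(-f[0])),len(P),np.std(P[:,0]-np.polyval(f,P[:,1])))
f=(res[0]+res[1])/2;print('centreline x at y=-.08:',np.polyval(f,-.08))
c=cap('wrist');h=cv2.cvtColor(c['pixels'],cv2.COLOR_BGR2HSV);V=h[...,2].astype(int);S=h[...,1].astype(int)
print('S-col rows',[(u,S[120:160:2,u].tolist()) for u in (180,320,430)])
print(onz(c,[[222,147],[294,147],[222,191],[294,191]],.037), onz(c,[[258,191]],.037))
print('V row 185',V[185,216:300:2].tolist())
E
```

```text
4.3503888091383285 91 0.000871636660408319
4.0785021124379846 71 0.0008506703189201544
centreline x at y=-.08: 0.5601639021039937
S-col rows [(180, [72, 67, 85, 117, 115, 122, 48, 4, 4, 5, 5, 4, 4, 4, 1, 82, 127, 135, 127, 129]), (320, [73, 23, 130, 133, 128, 102, 4, 4, 5, 4, 4, 7, 4, 2, 4, 6, 4, 2, 2, 4]), (430, [76, 90, 142, 143, 143, 120, 5, 4, 4, 4, 3, 5, 2, 3, 4, 2, 2, 4, 2, 4])]
[[ 0.51251611 -0.10634991  0.037     ]
 [ 0.50938346 -0.05799723  0.037     ]
 [ 0.54289088 -0.10495004  0.037     ]
 [ 0.53972994 -0.0551391   0.037     ]] [[ 0.54131217 -0.08007337  0.037     ]]
V row 185 [112, 110, 112, 99, 53, 60, 55, 64, 66, 87, 136, 164, 181, 195, 194, 202, 214, 227, 230, 231, 227, 222, 222, 218, 212, 199, 163, 98, 76, 78, 77, 80, 81, 81, 83, 81, 83, 81, 86, 173, 207, 206]
```

```bash
python3 - <<'E'
from h import *
print(goto([.563,-.0786,.065],down(np.radians(94.2))))
E
```

```text
(array([0.01614726, 0.05647216, 0.0049126 ]), array([-0.45089256, -0.42315437, -2.35564186]))
```

>>> send_rows(
  plan=[
    [[0.0,0,0.003],[-0.4,-0.4,-2.3]],
    [[0.013,0.02,0.002],[0,0,0]],
    [[0,0.015,0],[0,0,0]],
    [[0,0,0],[0,0,0]],
  ],
)

```text
t: 6.35
tcp_pos: [0.5624, -0.0786, 0.0862]
tcp_rot: [-1.57, -0.055, 0.055]
wrist_force: [-0.0, 0.3, 0.5]
grip_width: 0.027
```

```bash
python3 - <<'E'
from h import *
s=r.read_state();print(s['t'],s['tcp_pos'],goto([.563,-.0786,.05],down(np.radians(94.2))))
E
```

```text
6.35 [ 0.56235537 -0.07857283  0.08624481] (array([ 6.22244290e-04,  3.62451133e-02, -8.30990659e-05]), array([-0.01718317, -0.18892512,  0.02991633]))
```

>>> send_rows(
  plan=[
    [[0.0005,0.018,0],[0,0,0]],
    [[0,0.015,0],[0,0,0]],
    [[0,0,0],[0,0,0]],
  ],
)

```text
t: 6.72
tcp_pos: [0.5629, -0.0789, 0.0534]
tcp_rot: [-1.57, -0.055, 0.053]
wrist_force: [0.6, -0.5, 0.8]
grip_width: 0.0269
```

```bash
python3 - <<'E'
from h import *
s=r.read_state();print(s['t'],s['tcp_pos'],goto([.563,-.0786,.035],down(np.radians(94.2))))
w=cap('wrist'); sc=cap('scene'); 
a=cv2.resize(w['pixels'][140:384,160:350],(456,586)); b=cv2.resize(sc['pixels'][185:265,215:300],(340,320),interpolation=cv2.INTER_CUBIC)
o=np.zeros((590,800,3),np.uint8);o[:586,:456]=a;o[:320,458:798]=b;cv2.imwrite('pics/w5.png',o)
E
```

```text
6.725 [ 0.56288028 -0.078884    0.05337179] (array([0.00011808, 0.0183719 , 0.00027701]), array([ 0.00622873, -0.24311957,  0.06531755]))
```

View pics/w5.png

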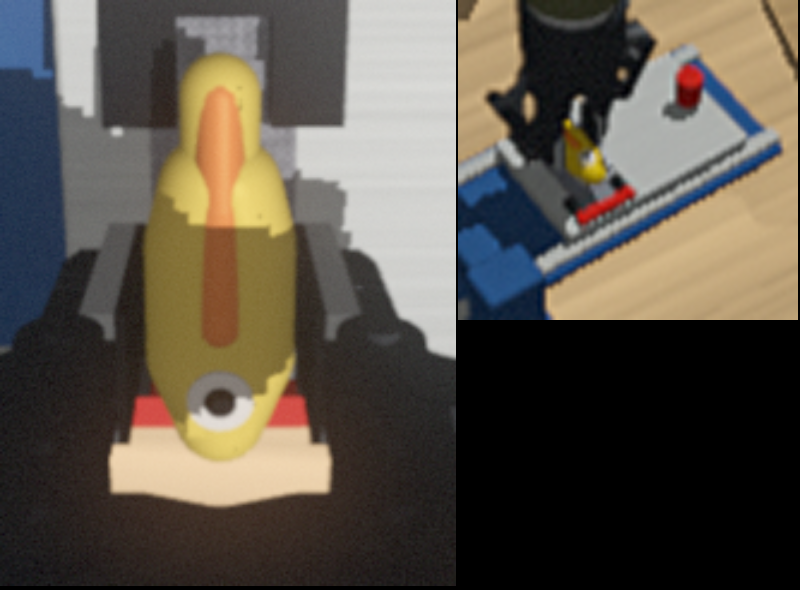

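The lure sits laterally centred in the tail slot (crop slot 178–268, tail centre 220) and against the red wall (133–310). I check the lengthwise fit by casting rays.

```bash
python3 - <<'E'
from h import *
w=cap('wrist');s=2.4
px=lambda a,b:[160+a/s,140+b/s]
u=np.array([np.cos(.0733),np.sin(.0733)]);T=r.read_state()['tcp_pos'][:2]
for n,p,z in(('floor end',px(222,18),.037),('wallfront',px(222,126),.037),('red lo',px(220,397),.037),('red far',px(220,428),.037),('tail',px(220,55),.059),('eye',px(220,402),.0677)):
    P=onz(w,p,z)[0];print(n,P.round(4),'along from TCP',(P[:2]-T)@u, 'lat',(P[:2]-T)@[-u[1],u[0]])
E
```

```text
floor end [ 0.5196 -0.0818  0.037 ] along from TCP -0.04471600538911775 lat 0.0006931388633132868
wallfront [ 0.5416 -0.0803  0.037 ] along from TCP -0.022641028365715295 lat 0.0006264711082602668
red lo [ 0.6052 -0.0762  0.037 ] along from TCP 0.04109107156153188 lat -1.3878199339011223e-05
red far [ 0.6134 -0.0757  0.037 ] along from TCP 0.04932073136120343 lat -4.388353301320208e-05
tail [ 0.5226 -0.082   0.059 ] along from TCP -0.04173504917087959 lat 0.00026479889231340053
eye [ 0.5852 -0.0777  0.0677] along from TCP 0.020995087745913955 lat 2.5157987910490074e-05
```

>>> send_rows(
  plan=[
    [[0,0.012,0.0003],[0,0,0]],
    [[0,0.004,0],[0,0,0]],
    [[0,0,0],[0,0,0]],
  ],
)

```text
t: 7.25
tcp_pos: [0.5648, -0.0791, 0.0388]
tcp_rot: [-1.572, -0.059, 0.05]
wrist_force: [0.2, 0.1, -1.6]
grip_width: 0.0274
```

```bash
python3 - <<'E'
from h import *
s=r.read_state();print(s['t'],s['tcp_pos'],s['wrist_force'],goto([.563,-.0788,.0345],down(np.radians(94.2))))
E
```

```text
7.25 [ 0.56483425 -0.07912488  0.03884942] [ 0.23844308  0.13779766 -1.63952503] (array([-0.00183082,  0.00433884,  0.00045834]), array([ 0.10115953, -0.24173144,  0.30804561]))
```

>>> send_rows(
  plan=[
    [[-0.002,0.0035,0.0003],[0,0,0]],
    [[0,0,0],[0,0,0]],
  ],
)

```text
t: 7.5
tcp_pos: [0.5628, -0.079, 0.0352]
tcp_rot: [-1.572, -0.059, 0.05]
wrist_force: [-0.4, -0.3, -0.4]
grip_width: 0.0271
```

```bash
python3 - <<'E'
from h import *
s=r.read_state();print(s['t'],s['tcp_pos'],s['wrist_force'],goto([.563,-.0788,.0345],down(np.radians(94.2))))
E
```

```text
7.5 [ 0.56284598 -0.07895483  0.0351884 ] [-0.36483299 -0.32132588 -0.42230256] (array([0.0001605 , 0.00068905, 0.00014504]), array([ 0.1023461 , -0.23605335,  0.32099058]))
```

>>> send_rows(
  plan=[
    [[0,0.0005,0],[0,0,0]],
    [[0,0,0],[0,0,0]],
    [[0,0,0],[0,0,0]],
    [[0,0,0],[0,0,0]],
  ],
  fingers=0.55,
)

```text
t: 8.0
tcp_pos: [0.5635, -0.0791, 0.0353]
tcp_rot: [-1.572, -0.06, 0.049]
wrist_force: [0.6, -0.3, -0.4]
grip_width: 0.047
```

>>> send_rows(
  plan=[
    [[0,-0.02,0],[0,0,0]],
    [[0,-0.04,0],[0,0,0]],
    [[0,-0.04,0],[0,0,0]],
    [[0,-0.02,0],[0,0,0]],
  ],
)

```text
t: 8.5
tcp_pos: [0.5609, -0.0785, 0.1563]
tcp_rot: [-1.57, -0.056, 0.053]
wrist_force: [0.0, -0.2, -0.6]
grip_width: 0.0465
```

```bash
python3 - <<'E'
from h import *
s=r.read_state();print(s['t'],s['tcp_pos'],s['wrist_force'],s['grip_width'])
w=cap('wrist','w6.png')
kn=np.array([.551,.031]);yd=np.array([-.0732,.9973])
P=kn+yd*.02;print('push start',P,goto([*P,.15],down(np.radians(94.2))))
E
```

```text
8.5 [ 0.56088137 -0.07846413  0.15631764] [ 0.04905381 -0.21751908 -0.63611369] 0.046456448766637556
push start [0.549536 0.050946] (array([-0.00344834,  0.00829449,  0.13023126]), array([ 0.0857595 , -0.23821332,  0.28254525]))
```

View pics/w6.png

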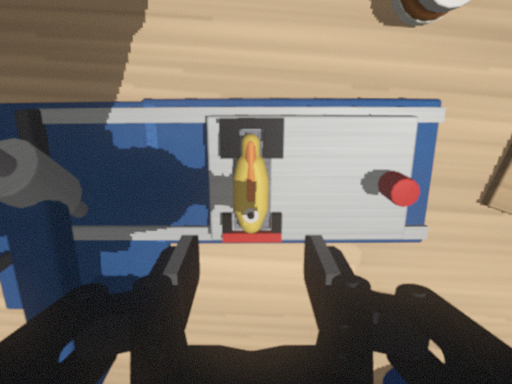

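The lure lies in the pocket, nose at the red end (251,228) with its eye up. Next I close the fingers and go beyond the knob, on its +y side.

>>> send_rows(
  plan=[
    [[-0.001,0,0.05],[0,-0.2,0]],
    [[-0.001,0,0.05],[0,0,0]],
    [[-0.001,0,0.045],[0,0,0]],
    [[0,0.03,0],[0,0,0]],
    [[0,0,0],[0,0,0]],
  ],
  fingers=0,
)

```text
t: 9.18
tcp_pos: [0.5494, 0.0691, 0.1268]
tcp_rot: [-1.572, -0.062, 0.05]
wrist_force: [0.1, 0.4, 1.1]
grip_width: 0.0001
```

```bash
python3 - <<'E'
from h import *
s=r.read_state();print(s['t'],s['tcp_pos'],s['grip_width'],goto([.5484,.067,.047],down(np.radians(94.2))))
E
```

```text
9.175 [0.5494115  0.06911084 0.12675869] 0.00010588706387836267 (array([-0.00175502,  0.07975184, -0.00186847]), array([ 0.11943367, -0.14234938,  0.42850549]))
```

>>> send_rows(
  plan=[
    [[-0.0015,0.04,-0.001],[0,0,0.4]],
    [[0,0.03,0],[0,0,0]],
    [[0,0.006,0],[0,0,0]],
    [[0,0,-0.012],[0,0,0]],
    [[0,0,0],[0,0,0]],
  ],
)

```text
t: 9.8
tcp_pos: [0.5532, 0.0534, 0.0539]
tcp_rot: [-1.572, -0.059, 0.048]
wrist_force: [0.3, -0.3, -0.3]
grip_width: -0.0001
```

```bash
python3 - <<'E'
from h import *
s=r.read_state();print(s['t'],s['tcp_pos'],s['wrist_force'],goto([.5484,.067,.047],down(np.radians(94.2))))
w=cap('wrist','w7.png');w['pixels']
h=cv2.cvtColor(w['pixels'],cv2.COLOR_BGR2HSV);H,S,V=[h[...,i].astype(int) for i in range(3)]
for b in blobs(((H<8)|(H>172))&(S>150),60): print('red',b[0],b[1],onz(w,b[0],.065))
E
```

```text
9.8 [0.55320338 0.0533839  0.05394615] [ 0.33147893 -0.2569045  -0.28903536] (array([-0.0039122 ,  0.00688314,  0.01392971]), array([ 0.14446571, -0.28338694,  0.41459704]))
red [194.3 250. ] [169, 216, 52, 62, 2120] [[0.5494602  0.02883603 0.065     ]]
red [ 27.2 306.6] [0, 297, 58, 18, 761] [[ 0.58348303 -0.04672604  0.065     ]]
```

>>> send_rows(
  plan=[
    [[-0.004,0.007,0],[0,0,0]],
    [[-0.001,0,-0.012],[0,0,0]],
    [[0,0,-0.015],[0,0,0]],
    [[0,0,-0.015],[0,0,0]],
    [[0,0,-0.015],[0,0,0]],
  ],
)

```text
t: 10.48
tcp_pos: [0.5534, -0.0053, 0.0482]
tcp_rot: [-1.57, -0.064, 0.047]
wrist_force: [0.2, 2.9, -0.6]
grip_width: 0.0001
```

>>> send_rows(
  plan=[
    [[0,0,-0.015],[0,0,0]],
    [[0,0,-0.015],[0,0,0]],
    [[0,0,-0.012],[0,0,0]],
    [[0,0,-0.01],[0,0,0]],
  ],
)

```text
t: 10.98
tcp_pos: [0.5575, -0.0621, 0.0482]
tcp_rot: [-1.569, -0.063, 0.045]
wrist_force: [1.7, 3.0, -1.4]
grip_width: 0.0001
```

```bash
python3 - <<'E'
from h import *
s=r.read_state();print(s['t'],s['tcp_pos'],s['wrist_force'],goto([.559,-.07,.047],down(np.radians(94.2))))
E
```

```text
10.975 [ 0.55745635 -0.06205442  0.04824837] [ 1.74012327  3.03712936 -1.44780202] (array([ 0.00097697,  0.00125794, -0.00803347]), array([-0.01079221, -0.24057034,  0.65643313]))
```

>>> send_rows(
  plan=[
    [[0,0,-0.006],[0,0,0]],
    [[0,0,-0.005],[0,0,0]],
  ],
)

```text
t: 11.22
tcp_pos: [0.5581, -0.0715, 0.0482]
tcp_rot: [-1.563, -0.064, 0.046]
wrist_force: [1.6, 20.5, 3.6]
grip_width: -0.0001
```

>>> send_rows(
  plan=[
    [[0,0,-0.003],[0,0,0]],
    [[0,0,-0.003],[0,0,0]],
  ],
)

```text
t: 11.48
tcp_pos: [0.558, -0.071, 0.0484]
tcp_rot: [-1.55, -0.069, 0.049]
wrist_force: [1.7, 11.5, 1.9]
grip_width: 0.0001
```

The force rose to 20 N at y≈-0.071, so the carriage is at its stop. I back off and look at the press.

>>> send_rows(
  plan=[
    [[0,0,0.015],[0,0,0]],
    [[0,-0.03,0],[0,0,0]],
    [[0,-0.05,0],[0,0,0]],
    [[-0.04,-0.04,0.02],[0,0,0]],
    [[-0.05,-0.02,0.01],[0,0,0]],
  ],
)

```text
t: 12.1
tcp_pos: [0.4617, -0.0349, 0.1902]
tcp_rot: [-1.556, -0.065, 0.054]
wrist_force: [0.1, -0.1, -0.1]
grip_width: 0.0
```

```bash
python3 - <<'E'
from h import *
s=r.read_state();print(s['t'],s['tcp_pos'],s['q'])
t=cap('top');sc=cap('scene')
for n,c in(('top',t),('scene',sc)):
    h=cv2.cvtColor(c['pixels'],cv2.COLOR_BGR2HSV);H,S,V=[h[...,i].astype(int) for i in range(3)]
    for b in blobs(((H<6)|(H>174))&(S>150)&(V>80),8): print(n,'red',b[0],b[1])
a=cv2.resize(t['pixels'][140:250,190:380],(470,272),interpolation=cv2.INTER_CUBIC);b=cv2.resize(sc['pixels'][170:310,140:310],(400,330),interpolation=cv2.INTER_CUBIC)
o=np.zeros((600,800,3),np.uint8);o[:272,:470]=a;o[270:,:400]=b
cv2.imwrite('pics/z2.png',o)
E
```

```text
12.1 [ 0.46168552 -0.03487156  0.19016428] [-0.2589182   0.11184965 -0.31173521  1.14451202  0.01498533 -0.33457433]
top red [302.  180.5] [299, 179, 7, 4, 18]
top red [270.7 199. ] [267, 196, 8, 7, 42]
scene red [192.5 205.1] [187, 202, 13, 7, 61]
scene red [238.2 224.3] [236, 220, 6, 10, 46]
scene red [212.4 257.7] [208, 254, 9, 8, 30]
```

View pics/z2.png

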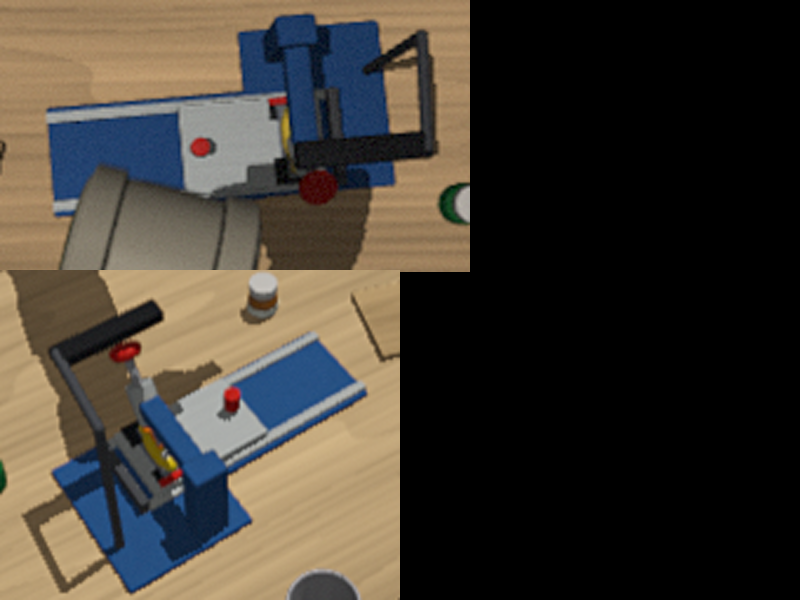

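The carriage with the lure is fully in under the press arm, with the knob at crop (202,147) and the head at (318,187) beside the lamp bar at (365,150). Next I compute the press approach.

```bash
cat >> h.py <<'E'
YP=np.radians(4.2)
def slant(yaw=YP,a=np.radians(35)):
    n=np.array([-np.sin(a)*np.cos(yaw),-np.sin(a)*np.sin(yaw),np.cos(a)])
    z=np.array([-np.sin(yaw),np.cos(yaw),0]);y=-n;x=np.cross(y,z);return np.c_[x,y,z],n
E
python3 - <<'E'
from h import *
t=cap('top');sc=cap('scene')
print('knob',onz(t,[270.7,199],.065))
print('lamp top ray z.244',onz(t,[[337.5,200.6],[309,200.6],[364.5,199]],.244), tri(t,[337.5,200.6],sc,[186.8,196.8]))
h=cv2.cvtColor(cv2.imread('pics/top0.png'),cv2.COLOR_BGR2HSV);H,S,V=[h[...,i].astype(int) for i in range(3)]
m=((H<8)|(H>172))&(S>110)&(V>50);b=[b for b in blobs(m,50)][-1]
for b in blobs(m,50):
    if b[0][0]>300: 
        print(b[0],b[1]);v,u=np.nonzero(b[2]);
        print('low edge',onz(t,[318,v.max()+.5],.155),'y edges',onz(t,[u.min()-.5,215],.166),onz(t,[u.max()+.5,215],.166),[ (k,int((v==k).sum())) for k in range(v.min(),v.max()+1)])
M,n=slant();print(M.round(3));print(goto([.511+.1*n[0],-.209+.1*n[1],.166+.1*n[2]],M))
E
```

```text
knob [[ 0.5608473  -0.09459088  0.065     ]]
lamp top ray z.244 [[ 0.54382036 -0.24104208  0.244     ]
 [ 0.54486291 -0.17421684  0.244     ]
 [ 0.5465783  -0.30468378  0.244     ]] (array([ 0.54493106, -0.23805814,  0.24682916]), np.float64(0.005263326070905457))
[318.3 215.3] [311, 208, 16, 15, 172]
low edge [[ 0.49358818 -0.20903011  0.155     ]] y edges [[ 0.51274111 -0.18874997  0.166     ]] [[ 0.51208268 -0.2292619   0.166     ]] [(208, 1), (209, 6), (210, 10), (211, 12), (212, 14), (213, 14), (214, 16), (215, 16), (216, 16), (217, 15), (218, 15), (219, 13), (220, 11), (221, 9), (222, 4)]
[[ 0.817  0.572 -0.073]
 [ 0.06   0.042  0.997]
 [ 0.574 -0.819  0.   ]]
(array([-0.02057883, -0.06156864, -0.17629229]), array([ -0.803565  ,  -0.15807158, -34.59676073]))
```

>>> send_rows(
  plan=[
    [[0,-0.03,-0.02],[0,0,-9]],
    [[0,-0.03,0],[0,0,-9]],
    [[0,0,0],[0,0,-9]],
    [[0,0,0],[0,0,-8]],
    [[0,0,0],[0,0,0]],
  ],
)

```text
t: 12.92
tcp_pos: [0.4617, -0.0588, 0.244]
tcp_rot: [-1.478, -0.538, -0.434]
wrist_force: [-0.2, 0.2, -0.2]
grip_width: -0.0001
```

```bash
python3 - <<'E'
from h import *
M,n=slant();s=r.read_state();H=np.array([.510,-.209,.168]);print(s['t'],s['tcp_pos'],s['q'].round(2));print(goto(H+.1*n,M))
E
```

```text
12.925 [ 0.46165263 -0.05875874  0.24400687] [-0.53 -0.36 -0.77  0.64  0.35 -0.5 ]
(array([-0.01173718, -0.01835162, -0.15326819]), array([-0.66774898, -0.42428268,  0.78858959]))
```

>>> send_rows(
  plan=[
    [[-0.004,-0.006,-0.04],[0,0,0]],
    [[-0.004,-0.006,-0.04],[0,0,0]],
    [[-0.004,-0.006,-0.04],[0,0,0]],
    [[0,0,-0.03],[-0.6,-0.4,0.8]],
    [[0,0,0],[0,0,0]],
  ],
)

```text
t: 13.55
tcp_pos: [0.4592, -0.2206, 0.254]
tcp_rot: [-1.497, -0.528, -0.411]
wrist_force: [-0.3, -0.1, 0.3]
grip_width: 0.0001
```

```bash
python3 - <<'E'
from h import *
M,n=slant();s=r.read_state();H=np.array([.510,-.209,.168]);print(s['t'],s['tcp_pos'],s['q'].round(2));print(goto(H+.1*n,M))
w=cap('wrist','w8.png');print('proj head',proj(w,[H]))
h=cv2.cvtColor(w['pixels'],cv2.COLOR_BGR2HSV);Hh,S,V=[h[...,i].astype(int) for i in range(3)]
for b in blobs(((Hh<8)|(Hh>172))&(S>120),100): print('red',b[0],b[1])
E
```

```text
13.55 [ 0.45924811 -0.22063708  0.25395358] [-0.89 -0.17 -0.58  0.79  0.49 -0.88]
(array([-7.11028528e-03, -3.87731107e-07,  7.91680180e-03]), array([-0.03909738,  0.22454803, -0.51787875]))
proj head [[262.193145   182.48161414]]
red [359.6 138.4] [349, 124, 23, 29, 493]
red [261.6 179.7] [235, 154, 54, 52, 2164]
```

View pics/w8.png

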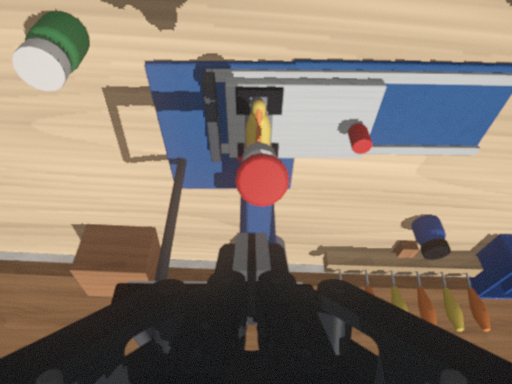

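The head disc is at (262,180), matching the projected estimate (262,182), so I approach along the axis.

>>> send_rows(
  plan=[
    [[-0.009,0,0.008],[0,0.2,-0.5]],
    [[0,0.03,0],[0,0,0]],
    [[0,0.03,0],[0,0,0]],
    [[0,0.02,0],[0,0,0]],
    [[0,0,0],[0,0,0]],
  ],
)

```text
t: 14.22
tcp_pos: [0.4956, -0.2006, 0.1795]
tcp_rot: [-1.488, -0.533, -0.413]
wrist_force: [0.4, -0.1, -0.3]
grip_width: -0.0001
```

```bash
python3 - <<'E'
from h import *
M,n=slant();s=r.read_state();H=np.array([.510,-.209,.168])-.002*M[:,0];print(s['t'],s['tcp_pos'],s['wrist_force']);print(goto(H,M))
E
```

```text
14.225 [ 0.49561475 -0.20057774  0.17953513] [ 0.35272924 -0.06891333 -0.28577809]
(array([ 0.00267079,  0.01723039, -0.00961184]), array([-0.50086069,  0.16469305, -0.22448387]))
```

>>> send_rows(
  plan=[
    [[0.002,0.004,-0.008],[-0.5,0,0]],
    [[0,0,0],[0,0,0]],
  ],
)

```text
t: 14.48
tcp_pos: [0.5001, -0.2077, 0.1785]
tcp_rot: [-1.497, -0.533, -0.416]
wrist_force: [0.2, 0.2, 0.0]
grip_width: 0.0001
```

```bash
python3 - <<'E'
from h import *
M,n=slant();s=r.read_state();H=np.array([.510,-.209,.168])-.002*M[:,0];print(s['t'],s['tcp_pos'],s['wrist_force']);print(goto(H,M))
E
```

```text
14.475 [ 0.50013976 -0.20771634  0.1784992 ] [0.19756837 0.16127376 0.01729007]
(array([-7.49248432e-06,  1.41881848e-02, -1.99392151e-03]), array([ 0.0336225 ,  0.25709089, -0.18266908]))
```

>>> send_rows(
  plan=[
    [[0,0.008,-0.002],[0,0,0]],
    [[0,0.006,0],[0,0,0]],
    [[0,0.004,0],[0,0,0]],
  ],
)

```text
t: 14.85
tcp_pos: [0.5112, -0.2101, 0.1646]
tcp_rot: [-1.499, -0.534, -0.418]
wrist_force: [-4.2, 2.7, 3.7]
grip_width: 0.0
```

```bash
python3 - <<'E'
from h import *
M,n=slant();s=r.read_state();H=np.array([.510,-.209,.168])-.002*M[:,0];print(s['t'],s['wrist_force']@n);print(goto(H,M))
E
```

```text
14.85 5.335733670729048
(array([-0.00100072, -0.00344832,  0.00121545]), array([ 0.16523506,  0.24826745, -0.08015611]))
```

>>> send_rows(
  plan=[
    [[0,0.006,0],[0,0,0]],
    [[0,0.006,0],[0,0,0]],
    [[0,0.004,0],[0,0,0]],
  ],
)

```text
t: 15.22
tcp_pos: [0.5184, -0.2099, 0.1552]
tcp_rot: [-1.501, -0.531, -0.421]
wrist_force: [-83.3, 11.4, 82.9]
grip_width: 0.0003
```

```bash
python3 - <<'E'
from h import *
M,n=slant();s=r.read_state();H=np.array([.510,-.209,.168])-.002*M[:,0];print(s['t'],s['wrist_force']@n);print(goto(H,M))
E
```

```text
15.225 115.06169193903683
(array([-0.00148068, -0.01519182,  0.00146848]), array([ 0.33953107,  0.07968908, -0.09594049]))
```

>>> send_rows(
  plan=[
    [[0,0,0],[0,0,0]],
  ],
)

```text
t: 15.35
tcp_pos: [0.517, -0.2097, 0.1564]
tcp_rot: [-1.502, -0.53, -0.422]
wrist_force: [-8.1, 2.5, 5.4]
grip_width: 0.0001
```

```bash
python3 - <<'E'
from h import *
M,n=slant();s=r.read_state();H=np.array([.510,-.209,.168])-.002*M[:,0];print(s['t'],s['wrist_force']@n,s['wrist_force']);print(goto(H,M))
E
```

```text
15.35 8.96497449633144 [-8.14338478  2.5086089   5.38611298]
(array([-0.00109745, -0.0134974 ,  0.00115007]), array([ 0.39823831,  0.01287729, -0.11698355]))
```

>>> send_rows(
  plan=[
    [[0,0.0018,0],[0,0,0]],
  ],
)

```text
t: 15.48
tcp_pos: [0.5175, -0.2097, 0.1558]
tcp_rot: [-1.502, -0.529, -0.423]
wrist_force: [-18.2, 2.8, 18.2]
grip_width: 0.0001
```

>>> send_rows(
  plan=[
    [[0,0.0008,0],[0,0,0]],
  ],
)

```text
t: 15.6
tcp_pos: [0.5174, -0.2097, 0.1559]
tcp_rot: [-1.503, -0.529, -0.423]
wrist_force: [-14.0, 2.0, 13.0]
grip_width: 0.0001
```

```bash
python3 - <<'E'
from h import *
M,n=slant();s=r.read_state();H=np.array([.510,-.209,.168])-.002*M[:,0];print(s['t'],s['wrist_force']@n,s['wrist_force']);print(goto(H,M))
E
```

```text
15.6 18.605918269798217 [-14.02641849   2.04932724  13.02369734]
(array([-0.00111782, -0.01414034,  0.00115752]), array([ 0.50565075, -0.04633094, -0.09561945]))
```

Axial force is about 19–25 N, above the 11 N the spring needs, so the plunger is at its stop. I hold it there with slight pressure.

>>> send_rows(
  plan=[
    [[0,0.0011,0],[0,0,0]],
    [[0,0.0011,0],[0,0,0]],
  ],
)

```text
t: 15.85
tcp_pos: [0.5175, -0.2097, 0.1558]
tcp_rot: [-1.504, -0.528, -0.425]
wrist_force: [-20.5, 2.3, 19.4]
grip_width: 0.0002
```

>>> send_rows(
  plan=[
    [[0,0.001,0],[0,0,0]],
    [[0,0.001,0],[0,0,0]],
    [[0,0.001,0],[0,0,0]],
  ],
)

```text
t: 16.23
tcp_pos: [0.5175, -0.2097, 0.1558]
tcp_rot: [-1.506, -0.526, -0.427]
wrist_force: [-17.2, 2.2, 17.1]
grip_width: -0.0
```

```bash
python3 - <<'E'
from h import *
M,n=slant();s=r.read_state();H=np.array([.510,-.209,.168])-.002*M[:,0];print(s['t'],s['wrist_force']@n,s['wrist_force']);print(goto(H,M))
E
```

```text
16.225 23.799984280916618 [-17.21242567   2.17443047  17.14602148]
(array([-0.00112615, -0.01422351,  0.00107237]), array([ 0.73910528, -0.20573797, -0.10327048]))
```

>>> send_rows(
  plan=[
    [[0,-0.01,0],[0,0,0]],
    [[0,-0.015,0],[0,0,0]],
    [[0,-0.03,0],[0,0,0]],
    [[0,-0.04,0],[0,0,0]],
    [[0,-0.04,0],[0,0,0]],
  ],
)

```text
t: 16.85
tcp_pos: [0.4386, -0.2124, 0.2658]
tcp_rot: [-1.503, -0.524, -0.423]
wrist_force: [1.3, -1.1, 0.1]
grip_width: 0.0002
```

```bash
python3 - <<'E'
from h import *
s=r.read_state();print(s['t'],s['tcp_pos'],s['wrist_force'])
w=cap('wrist','w9.png');sc=cap('scene');t=cap('top');h=cv2.cvtColor(w['pixels'],cv2.COLOR_BGR2HSV);Hh,S,V=[h[...,i].astype(int) for i in range(3)]
print('proj head up',proj(w,[[.510,-.209,.168]]),'knob proj',proj(w,[[.5608,-.0946,.065]]))
for b in blobs(((Hh<8)|(Hh>172))&(S>120),100): print('red',b[0],b[1])
h=cv2.cvtColor(sc['pixels'],cv2.COLOR_BGR2HSV);Hh,S,V=[h[...,i].astype(int) for i in range(3)]
for b in blobs(((Hh<6)|(Hh>174))&(S>150)&(V>80),8): print('scene red',b[0],b[1])
a=cv2.resize(w['pixels'][40:300,100:420],(640,520));b=cv2.resize(sc['pixels'][170:310,140:310],(400,330))
o=a;cv2.imwrite('pics/z3.png',o)
E
```

```text
16.85 [ 0.43858552 -0.21243998  0.26580537] [ 1.27336869 -1.14825104  0.12167854]
proj head up [[250.55514026 187.19581305]] knob proj [[349.7272379  150.83259534]]
red [347.7 143.3] [338, 130, 21, 27, 426]
red [250.2 185. ] [226, 161, 49, 48, 1821]
scene red [192.7 203.9] [187, 200, 13, 9, 79]
scene red [238.2 224.3] [236, 220, 6, 10, 45]
scene red [212.5 257.6] [208, 254, 9, 8, 30]
```

View pics/z3.png

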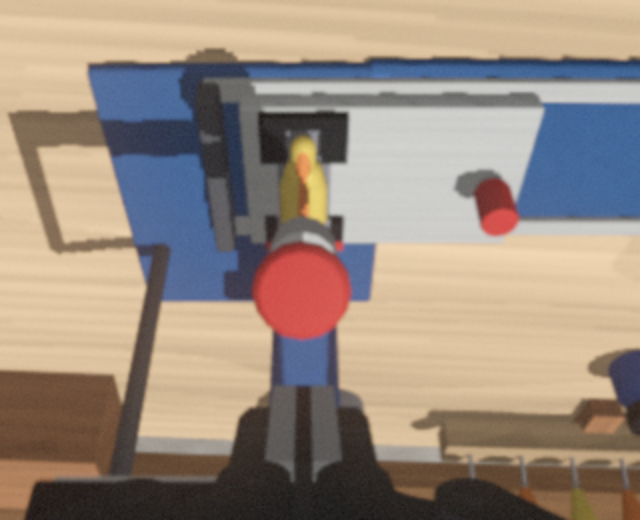

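The head is back up: in the scene view it sits at (192.7,203.9), against (192.8,203.8) before pressing. The lure is still in its pocket, the knob hasn't moved and the robot touches nothing, so I hand in.

```bash
python3 -c "
from station import r
print(r.hand_in())"
```

```text
the job is handed in; nothing more can be done
None
```

The job is done and handed in at about 17 s. The yellow lure is in its pocket under the stamp, painted side up and nose at the red end, and the robot is touching nothing.

- **Carriage:** I pushed it about 126 mm by its knob, until the contact force rose to about 20 N. The pocket then lined up with the plunger axis to within about 1 mm. In the last picture I noticed a small gap beside the grey block near the carriage, so I judged the end stop from the force and that alignment.
- **Plunger:** I pressed it slanted along its axis and held it at its stop for about 0.75 s at 19–28 N. The spring needs only 11 N there. It then sprang back up, and the scene camera shows the head within a fraction of a pixel of where it started.
- **Force spike:** My first push onto the stop was too hard. The wrist force read about 118 N at the end of that move, just under the 120 N limit, and could have been slightly higher between readings. After that the plunger rose about 1.7 mm off its stop for one 1/8 s step before I pressed it back for the hold.
- **Everything else:** I did not touch the other lures, the jars or the brush. I made no separate position check on them at the end.

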